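# Lay the flat-roofed nest box on its back against the bench stop

### The arm

A 6-joint arm with a two-finger parallel gripper is mounted at the origin on the work surface. World frame = base frame: x ahead of the robot, y to its left, z up, the work surface at z = 0. Lengths are in m, angles in rad, forces in N, time in s.
With the tool pointing down it reaches from about 0.425 to 0.95 m from the base axis. Payload 14.7 kg.
Tool frame: the origin (TCP) lies midway between the tips of the shut fingers; the grasp point (between the pads) lies 19 mm behind it (arm.grip_point_offset is the z of the grasp point in the tool frame, in m); z points along the fingers, y is the line along which they close (so a half turn about z gives the same grasp; the last joint's range is limited). The gripper opens to 85 mm and grips with 20 to 120 N. Pads are 22 mm wide; open, the fingers measure 114 mm over their backs; the gripper's body (76 mm by 85 mm) begins 54 mm behind the grasp point. The pads swing forward as they close: fully open they stand 13 mm farther back than shut.
Start: joints at [-0.047, 0.48, 1.596, -0, 1.065, -0.047], TCP at [0.65, 0, 0.231] pointing down, gripper open.
Joint ranges: [-2.75, 2.75], [-0.82, 2.05], [0.23, 2.67], [-1.56, 4.7], [0.09, 2.69], [-2.92, 2.92]. Speed limits (rad/s): [1.89, 1.89, 2.39, 3.01, 3.01, 3.01].

### API

Orientations are given as a rotation vector (axis times angle).
In Python, from workcell import arm gives the robot as it stands.
- The arm moves only by the shell command python3 -m crank 'ROWS' [OPENING] [FORCE]. ROWS is a JSON object of lists of equal length, an entry for each row: "offset": the shift along the tool's x, y, z normalised to -1 to 1, where 1 is 200 mm, a list of three; "twist": the turn, a rotation vector about the tool's x, y, z normalised to -1 to 1, where 1 is 360 degrees, a list of three. A call has 1 to 5 rows; each row shifts and turns the commanded pose from where the row before left it, along the tool's axes as they then stand; what a row does not reach is not made up. A row lasts 1/10 s, in which the tool goes at most 50 mm and 8.59 degrees, less where a joint would pass 70% of its speed; a pose out of reach is approached as far as the arm can. A call with a number of a shift or a turn outside -1 to 1 is refused whole. A call with a gripper value outside its range is refused whole. OPENING is the closure, from 0 (fully open) to 1 (shut), set as the call begins (- or left out, the last holds). The fingers move at their own pace and stop on an object; FORCE is the grip in N (left out, the last holds). Time passes only in rows, so rows that do not move let the fingers close. It gives the time, the measured TCP pose, the force, the opening and the grip force at its end, in the units of the state.
- arm.read_state(): the state, without advancing time (a new reading comes with each control period).
- arm.camera(name): name is "scene" or "side" or "wrist"; returns a dict with "img" (480x640x3 uint8, blue, green, red), "K" (3x3 intrinsics, pixels), "world_from_camera" (4x4, takes a point from camera to world coordinates). Camera axes: x right, y down, z forward; pixel columns grow to the right and rows downward; lengths in m; the calibration is good to about 2 mm. A picture is of the moment at which its call begins. There is no depth.
- arm.close_job(): hands the job in; it is judged then, once.
The state is a dict: "t": time; "joint_pos": joint angles; "qd": joint speeds; "joint_torque": joint torques, N m; "ee_pos": TCP position; "tool_rot": TCP orientation; "force": force on the tool from outside, world axes, zero at the start; "moment": the same for the moment, N m; "gripper_width": finger opening in m; "grasp_force": force on a finger pad.
Only numpy, scipy, OpenCV 4.12 (cv2) and the standard library are available. Lean on these libraries where they do the work, as an engineer would, in place of code of your own. Each camera call takes 0.05 s, during which the arm holds its last target. There are 200 camera calls.

### The job

Push the flat-roofed nest box over backwards, away from you, so that it lies flat on its back with its entrance holes up, then push it along the bench until its roof sits square against the bench stop. Only push, do not pick the box up, and leave the gable-roofed box and everything else on the bench where they are.

Things in the scene. Friction and masses are not known exactly. Their poses are not given: they have to be found in the camera images.
- flat_box: Flat-roofed nest box, plain wood, hollow, 0.5 to 0.9 kg: 110 deep (its x) x 130 wide (y) x 175 mm high (z). Flat roof board (top 12 mm) juts 15 mm past the front only. Origin: centre of its underside. z: floor to roof; x: from the front (two 32 mm holes; faces the robot) to the flat back at x = +55 mm. Starts upright, left or right; on its back, x points down.
- flat_box_center (a point): middle of the flat-roofed box: 87.5 mm above its underside, midway in depth and width; axes as the box
- flat_box_roof (a point): on the top surface of the flat roof, 175 mm above the underside, midway in depth (without the overhang) and width; axes as the box
- stop: Bench stop: fixed aluminium bar, 660 long (its y), 30 thick, 50 mm high. Origin: foot of the middle of the face towards the robot (plane x = 0); its x points away from the robot, square to that face. The boxes' centres stand 250 to 290 mm before it, turned up to 0.12 rad to it; one tipped straight back lies some 20 to 60 mm short of it.
- gable_box: The other nest box, same wood and similar size (110 x 130 mm, 229 high) but with a pitched gable roof that overhangs 15 mm at front and back, 14 mm at the sides, and one hole: leave it standing. Origin: centre of its underside, axes as the flat box.
- screw_jar: glass screw jar with steel lid, 56 mm wide, 70 high, stands between the two nest boxes, near the stop; bystander; origin: centre of its underside
- screwdriver: screwdriver, 200 mm long, lying between the two nest boxes; bystander; origin low on its middle
- mug: white mug, 80 mm wide, 90 high, to the left; bystander; origin: centre of its underside
- hammer: hammer, 280 mm long, lying to the left; bystander; origin low on its middle
- bottle: green bottle, 62 mm wide, 210 high, to the right; bystander; origin: centre of its underside
- drill: blue cordless drill standing on its battery, about 215 x 75 x 201 mm, to the right; bystander; origin: centre of its underside
There are look-alikes about, which are no part of the job. Leave any red look-alike of the flat_box alone. What is shaped like the gable_box but pink is not meant.

How it is judged:
On the way:
1. the flat-roofed box lies at rest on its back (angle between flat_box's own x axis and vertical above 3.07 rad and height (world z) of flat_box_center below 0.062 m and linear speed of flat_box below 0.02 m/s), for 0.1 s.
At the end, for the whole second after the job is handed in: The flat-roofed box rests flat on its back on the bench (within 4 degrees), holes up, its roof within 6 mm of the stop's near face and square to it within 0.06 rad; the gable box still stands and no bystander has moved by 15 mm (angle between flat_box's own x axis and vertical above 3.07 rad and height (world z) of flat_box_center below 0.062 m and x of flat_box_roof in the frame of stop between -0.006 and 0.006 m and y of flat_box_roof in the frame of stop between -0.27 and 0.27 m and angle between the z axis of flat_box and the x axis of stop, either way round below 0.06 rad and linear speed of flat_box below 0.01 m/s and angular speed of flat_box below 0.1 rad/s and angle between gable_box's own z axis and vertical below 0.05 rad); the robot touches nothing.
It fails at once if the flat-roofed box is lifted off the bench (height (world z) of flat_box_center above 0.125 m).
It fails at once if the gable-roofed box is shifted by more than 15 mm (distance of gable_box from where it was at the start of the episode above 0.015 m).
It fails at once if another thing on the bench is shifted by more than 15 mm (distance of any of screw_jar, screwdriver, mug, hammer, bottle, drill from where it was at the start of the episode above 0.015 m).
It also fails if it takes over 45 s, if anything falls off the work surface, if the arm or the gripper's body presses on something with over 40 N, if the wrist force passes 120 N, or if a joint passes its speed limit or range.

## Working session

There is one attempt and no reset: what is moved stays moved. The work goes in short steps, Python scripts to look and compute and a shell command to move; the robot and the scene stay as the last step left them, time stands still between calls to the robot, and variables do not carry over. Pictures are saved under pics/ and viewed, at most 10 in all, crops included, and the job is handed in when it is done.

```bash
mkdir -p pics; cat > h.py <<'E'
import numpy as np,cv2
from workcell import arm
def cast(c,u,v,z=0.):
    K=np.array(c["K"]);T=np.array(c["world_from_camera"])
    d=T[:3,:3]@np.linalg.solve(K,[u,v,1.]);o=T[:3,3]
    return o+d*(z-o[2])/d[2]
def proj(c,p):
    K=np.array(c["K"]);T=np.array(c["world_from_camera"])
    q=K@(T[:3,:3].T@(np.array(p)-T[:3,3]));return q[:2]/q[2]
E
python3 - <<'E'
from h import *
for n in("scene","side"):
    c=arm.camera(n);cv2.imwrite(f"pics/{n}0.png",c["img"]);print(n,np.round(c["world_from_camera"],3).tolist(),np.round(c["K"],1).tolist())
s=arm.read_state();print(s["t"],s["ee_pos"],s["tool_rot"])
E
```

```text
scene [[0.914, 0.388, -0.123, 0.692], [0.407, -0.864, 0.297, -0.454], [0.008, -0.321, -0.947, 1.408], [0.0, 0.0, 0.0, 1.0]] [[549.8, 0.0, 311.5], [0.0, 549.8, 237.9], [0.0, 0.0, 1.0]]
side [[0.999, -0.047, 0.016, 0.497], [-0.05, -0.947, 0.317, -0.554], [0.0, -0.317, -0.948, 1.616], [0.0, 0.0, 0.0, 1.0]] [[588.6, 0.0, 328.6], [0.0, 588.6, 241.1], [0.0, 0.0, 1.0]]
0.1 [6.49648847e-01 2.99793367e-05 2.30734589e-01] [-2.22095868e+00 -2.22081171e+00  1.07257620e-03]
```

View pics/scene0.png

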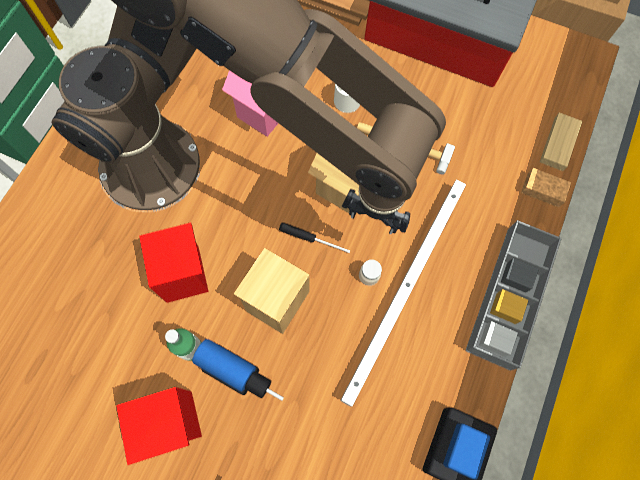

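View pics/side0.png

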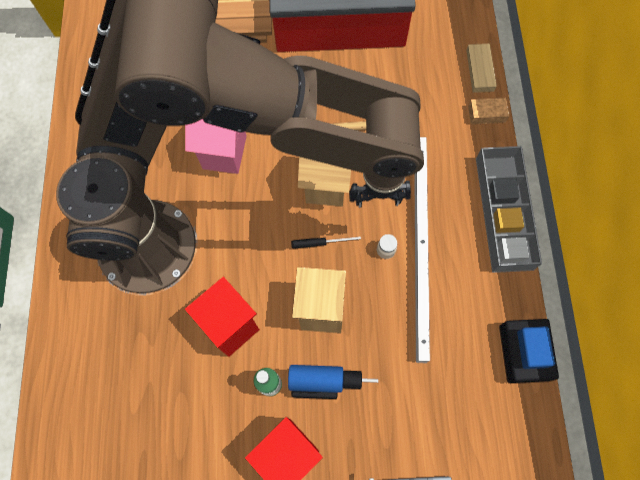

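Scene view: the pale flat-roofed box is at (272,288) and the bar stop runs (460,182)–(347,403). In the side view the candidates are:
- Plain wood flat roof at (320,295): this one fits.
- Red look-alikes at (222,315) and (284,455).
- Pitched wood box at (325,172), partly under the arm: this is the gable box.
- Pink one at (215,145).

I'll confirm with a crop and measure.

```bash
python3 - <<'E'
from h import *
for n,seed,stp in(("scene",(262,280),(408,300)),("side",(320,290),(422,280))):
    c=arm.camera(n);im=c["img"]
    if n=="side": cv2.imwrite("pics/crop.png",cv2.resize(im[130:420,180:480],None,fx=2,fy=2,interpolation=cv2.INTER_CUBIC))
    hsv=cv2.cvtColor(im,cv2.COLOR_BGR2HSV);print(n,hsv[seed[1],seed[0]],hsv[stp[1],stp[0]])
    print("bench",hsv[330,300],"side",hsv[326,320])
    for nm,lo,hi,sd,z in(("roof",(15,40,215),(35,140,255),seed,.175),("stop",(0,0,190),(180,40,255),stp,.05)):
        m=cv2.inRange(hsv,lo,hi);m=cv2.morphologyEx(m,cv2.MORPH_OPEN,np.ones((3,3)))
        cs=[k for k in cv2.findContours(m,0,2)[0] if cv2.pointPolygonTest(k,sd,True)>-6]
        if not cs: print("none",nm);continue
        k=max(cs,key=cv2.contourArea)
        w=np.array([cast(c,*p[0],z)[:2] for p in k],np.float32)
        r=cv2.minAreaRect(w);print(nm,cv2.contourArea(k),np.round(r[0],4),np.round(r[1],4),r[2]);print(np.round(cv2.boxPoints(r),3).tolist())
    for nm,p,z in((("screwdriver tip",(350,252),0),("jar",(371,272),.07)) if n=="scene" else (("jar",(388,243),.07),("bottle top",(263,376),.2),("drill near box",(315,367),.19),("redcorner",(256,312),.175),("redc2",(222,279),.175),("redlowc",(258,325),.15),("screwdriver L",(292,245),.0),("tip",(360,238),0),("gable low", (345,192),.15),("gablecorner", (300,190),.15))):
        print(nm,np.round(cast(c,*p,z),3))
E
```

```text
scene [ 26  90 254] [ 15 159 237]
bench [ 15 158 226] side [ 14 162 226]
roof 2910.0 [ 0.4922 -0.2072] [0.1307 0.1249] 82.45186614990234
[[0.421999990940094, -0.2639999985694885], [0.5460000038146973, -0.2800000011920929], [0.5630000233650208, -0.1509999930858612], [0.4390000104904175, -0.1340000033378601]]
stop 2713.0 [ 0.7883 -0.0436] [0.6594 0.0293] 84.73308563232422
[[0.7429999709129333, -0.3709999918937683], [0.7730000019073486, -0.37299999594688416], [0.8330000042915344, 0.28299999237060547], [0.8040000200271606, 0.28600001335144043]]
screwdriver tip [ 0.619 -0.007  0.   ]
jar [ 0.691 -0.056  0.07 ]
side [ 22 104 249] [ 30   1 251]
bench [ 14 157 161] side [ 18 120 117]
roof 2424.0 [ 0.4905 -0.2088] [0.1313 0.1244] 82.9433364868164
[[0.42100000381469727, -0.26600000262260437], [0.5440000295639038, -0.28200000524520874], [0.5600000023841858, -0.1509999930858612], [0.43700000643730164, -0.13600000739097595]]
stop 1831.0 [ 0.7858 -0.045 ] [0.6585 0.0286] 84.89412689208984
[[0.7419999837875366, -0.3720000088214874], [0.7710000276565552, -0.37400001287460327], [0.8289999961853027, 0.28200000524520874], [0.8009999990463257, 0.2840000092983246]]
jar [ 0.687 -0.051  0.07 ]
bottle top [ 0.35  -0.408  0.2  ]
drill near box [ 0.473 -0.392  0.19 ]
redcorner [ 0.332 -0.249  0.175]
redc2 [ 0.247 -0.16   0.175]
redlowc [ 0.334 -0.277  0.15 ]
screwdriver L [ 0.418 -0.021  0.   ]
tip [ 0.616 -0.009  0.   ]
gable low [0.573 0.073 0.15 ]
gablecorner [0.452 0.085 0.15 ]
```

View pics/crop.png

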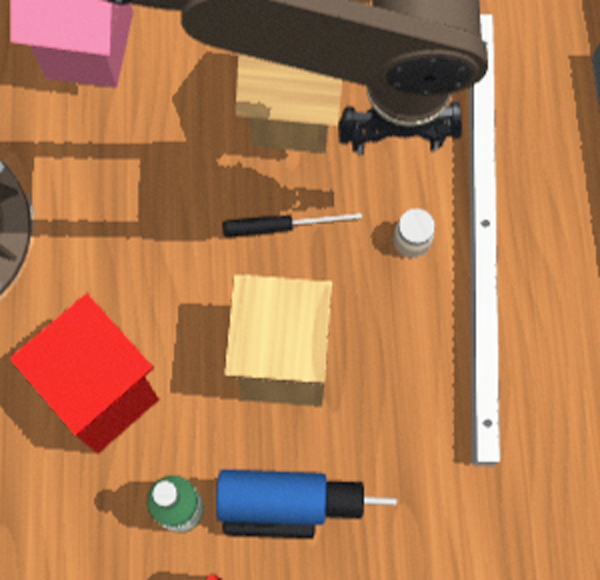

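The crop confirms it: plain wood with a flat roof at crop (280,328), not red, with the bottle and drill to its right and the screwdriver and jar to its left. The box stands at about (0.498,-0.209) with yaw -0.127. The stop's yaw is -0.091. Next I raise the tool, move it in front of the box and turn it so its x points along the box's x.

```bash
python3 -m crank '{"offset":[[0,0,-0.25],[0,0,-0.25],[-0.12,-0.16,0],[-0.12,-0.16,0],[-0.12,-0.16,0]],"twist":[[0,0,0],[0,0,0],[0,0,0],[0,0,0],[0,0,0]]}' 0
python3 -m crank '{"offset":[[-0.12,-0.16,0],[-0.12,-0.16,0],[-0.12,-0.16,0],[-0.12,-0.16,0],[-0.12,-0.16,0]],"twist":[[0,0,0],[0,0,0],[0,0,0],[0,0,0],[0,0,0]]}'
python3 -m crank '{"offset":[[0,0,0],[0,0,0],[0,0,0],[0,0,0],[0,0,0]],"twist":[[0,0,0.0225],[0,0,0.0225],[0,0,0.0225],[0,0,0.0225],[0,0,0.0225]]}'
python3 -m crank '{"offset":[[0,0,0],[0,0,0],[0,0,0],[0,0,0],[0,0,0]],"twist":[[0,0,0.0225],[0,0,0.0225],[0,0,0.0225],[0,0,0.0225],[0,0,0.0225]]}'
python3 -m crank '{"offset":[[0,0,0],[0,0,0],[0,0,0]],"twist":[[0,0,0.0225],[0,0,0.0225],[0,0,0]]}'
python3 - <<'E'
from h import *
from scipy.spatial.transform import Rotation as R
s=arm.read_state();print(s["ee_pos"],s["joint_pos"],R.from_rotvec(s["tool_rot"]).as_matrix().round(3).tolist())
E
```

```text
t: 0.7
ee_pos: [0.5528, -0.0725, 0.3314]
tool_rot: [2.22, 2.222, 0.0]
force: [-0.3, -0.5, -0.1]
gripper_width: 0.0855
grasp_force: 0.0
t: 1.2
ee_pos: [0.3925, -0.1925, 0.3313]
tool_rot: [2.221, 2.222, -0.0]
force: [-0.3, -0.9, -0.9]
gripper_width: 0.0852
grasp_force: 0.0
t: 1.7
ee_pos: [0.3939, -0.192, 0.3313]
tool_rot: [-2.857, -1.307, 0.0]
force: [-0.4, 0.5, 0.0]
gripper_width: 0.0853
grasp_force: 0.0
t: 2.2
ee_pos: [0.3939, -0.1919, 0.3312]
tool_rot: [-3.132, -0.237, 0.0]
force: [-0.4, 1.0, -0.7]
gripper_width: 0.0853
grasp_force: 0.0
t: 2.5
ee_pos: [0.3939, -0.1919, 0.3312]
tool_rot: [-3.135, 0.202, 0.0]
force: [-0.5, 0.5, 0.1]
gripper_width: 0.0852
grasp_force: 0.0
[ 0.39388696 -0.19191192  0.33124901] [-5.22572075e-01  7.31187938e-02  1.91478086e+00 -1.72780987e-05
  1.15383231e+00  1.17671247e+00] [[0.992, -0.128, -0.0], [-0.128, -0.992, 0.0], [-0.0, -0.0, -1.0]]
```

```bash
python3 -m crank '{"offset":[[0,0.015,0.24],[0,0,0.24],[0,0,0.24],[0,0,0.235],[0,0,0]],"twist":[[0,0,0],[0,0,0],[0,0,0],[0,0,0],[0,0,0]]}'
python3 -m crank '{"offset":[[0.04,0,0],[0.04,0,0],[0.02,0,0],[0.02,0,0],[0,0,0]],"twist":[[0,0,0],[0,0,0],[0,0,0],[0,0,0],[0,0,0]]}'
python3 - <<'E'
from h import *
cv2.imwrite("pics/s1.png",arm.camera("scene")["img"][150:400,120:440].repeat(2,0).repeat(2,1))
E
```

```text
t: 3.0
ee_pos: [0.3905, -0.1932, 0.1361]
tool_rot: [-3.132, 0.191, 0.013]
force: [-0.1, 0.4, 1.0]
gripper_width: 0.0855
grasp_force: 0.0
t: 3.5
ee_pos: [0.4182, -0.1982, 0.1412]
tool_rot: [3.135, -0.196, 0.002]
force: [0.3, 0.7, -0.9]
gripper_width: 0.0855
grasp_force: 0.0
```

View pics/s1.png

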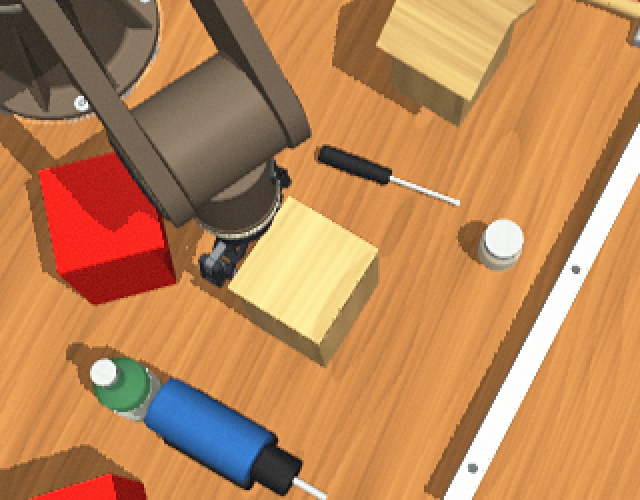

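The gripper is square and centred at the front of the box, crop (230,250), and almost touching it. Next I find contact, then push along the tipping arc.

```bash
python3 -m crank '{"offset":[[0.025,0,0],[0.025,0,0],[0.05,0,-0.03],[0.05,0,-0.03],[0,0,0]],"twist":[[0,0,0],[0,0,0],[0,0,0],[0,0,0],[0,0,0]]}'
python3 -m crank '{"offset":[[0.05,0,-0.03],[0.05,0,-0.03],[0.05,0,-0.025],[0,0,0]],"twist":[[0,0,0],[0,0,0],[0,0,0],[0,0,0]]}'
python3 - <<'E'
from h import *
cv2.imwrite("pics/s2.png",arm.camera("scene")["img"][150:400,120:440].repeat(2,0).repeat(2,1))
E
```

```text
t: 4.05
ee_pos: [0.449, -0.2023, 0.1531]
tool_rot: [3.135, -0.197, 0.003]
force: [-1.5, -0.5, -1.1]
gripper_width: 0.0855
grasp_force: 0.9
t: 4.45
ee_pos: [0.4792, -0.2061, 0.1702]
tool_rot: [3.134, -0.197, 0.004]
force: [-3.3, -0.9, 0.1]
gripper_width: 0.0854
grasp_force: 1.8
```

View pics/s2.png

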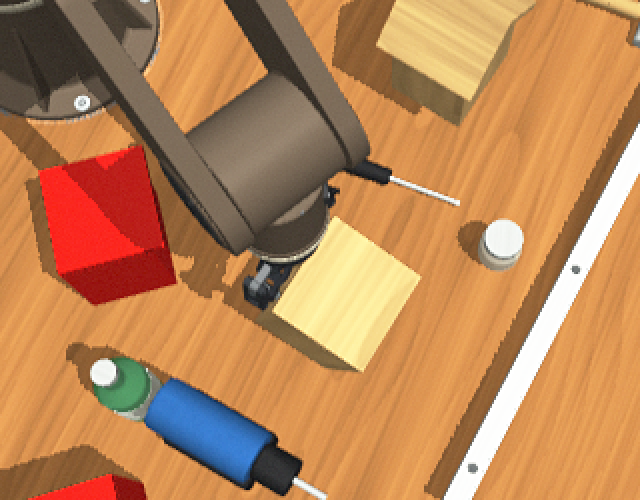

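The box is tipping as wanted: its side face is now tilted, at crop (300,345). Continuing along the arc.

```bash
python3 -m crank '{"offset":[[0.05,0,-0.02],[0.05,0,-0.02],[0.05,0,-0.015],[0.05,0,-0.01],[0.05,0,-0.01]],"twist":[[0,0,0],[0,0,0],[0,0,0],[0,0,0],[0,0,0]]}'
python3 -m crank '{"offset":[[0.04,0,0],[0.04,0,0],[0.04,0,0],[0,0,0],[0,0,0]],"twist":[[0,0,0],[0,0,0],[0,0,0],[0,0,0],[0,0,0]]}'
python3 - <<'E'
from h import *
cv2.imwrite("pics/s3.png",arm.camera("scene")["img"][150:400,120:440].repeat(2,0).repeat(2,1))
E
```

```text
t: 5.0
ee_pos: [0.5276, -0.2119, 0.1845]
tool_rot: [3.135, -0.197, 0.001]
force: [0.6, 0.3, 0.5]
gripper_width: 0.0853
grasp_force: 0.0
t: 5.5
ee_pos: [0.5502, -0.2146, 0.1841]
tool_rot: [-3.135, 0.197, 0.001]
force: [-0.0, -0.3, -0.3]
gripper_width: 0.0854
grasp_force: 0.0
```

View pics/s3.png

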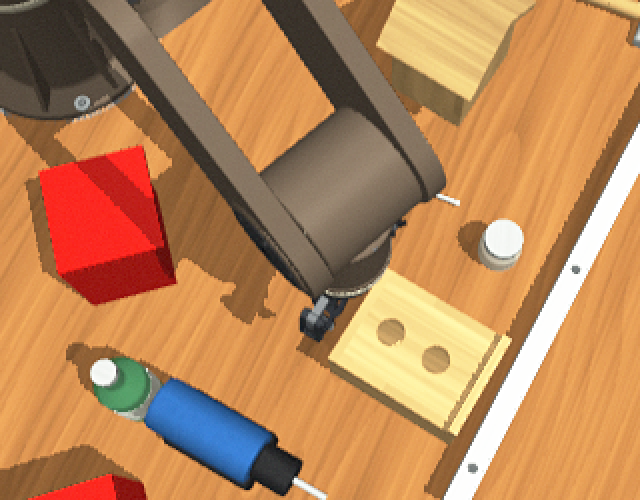

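The box lies on its back with both holes up, crop (390,332) and (435,360), and its roof is near the stop. I back off, lower the tool and measure.

```bash
python3 -m crank '{"offset":[[-0.2,0,0],[-0.2,0,0],[0,0,0.22],[0,0,0.22],[0,0,0.2]],"twist":[[0,0,0],[0,0,0],[0,0,0],[0,0,0],[0,0,0]]}'
python3 -m crank '{"offset":[[0,0,0]],"twist":[[0,0,0]]}'
cat > m.py <<'E'
from h import *
sd=np.array([.06,.656]);sd/=np.linalg.norm(sd);nx=np.array([sd[1],-sd[0]]);p0=np.array([.772,-.0435])  # stop near face (z=.05)
for n in("scene","side"):
    c=arm.camera(n);im=c["img"];hsv=cv2.cvtColor(im,cv2.COLOR_BGR2HSV)
    m=cv2.inRange(hsv,(15,40,215),(35,140,255));m=cv2.morphologyEx(m,cv2.MORPH_CLOSE,np.ones((9,9)));m=cv2.morphologyEx(m,cv2.MORPH_OPEN,np.ones((3,3)))
    sdp=proj(c,[.64,-.22,.11])
    ks=[k for k in cv2.findContours(m,0,2)[0] if cv2.pointPolygonTest(k,tuple(map(float,sdp)),True)>-8]
    if not ks: print(n,"none",sdp);continue
    k=max(ks,key=cv2.contourArea)
    r=cv2.minAreaRect(np.array([cast(c,*p[0],.11)[:2] for p in k],np.float32));b=cv2.boxPoints(r)
    o=b-p0;print(n,np.round(r[0],3),np.round(r[1],3),round(r[2],2),"stop frame x,y mm:",np.round(1000*np.c_[o@nx,o@sd]).tolist())
E
python3 m.py
```

```text
t: 6.05
ee_pos: [0.4706, -0.2048, 0.0556]
tool_rot: [3.135, -0.198, 0.002]
force: [0.2, -0.2, -0.2]
gripper_width: 0.0857
grasp_force: 0.0
t: 6.15
ee_pos: [0.4679, -0.2033, 0.0527]
tool_rot: [-3.132, 0.198, 0.011]
force: [-0.5, 0.8, 0.8]
gripper_width: 0.0855
grasp_force: 0.0
scene [ 0.65  -0.226] [0.133 0.176] 82.85 stop frame x,y mm: [[-195.0, -257.0], [-19.0, -263.0], [-15.0, -130.0], [-191.0, -124.0]]
side [ 0.648 -0.229] [0.132 0.176] 83.66 stop frame x,y mm: [[-195.0, -260.0], [-20.0, -263.0], [-17.0, -132.0], [-193.0, -128.0]]
```

```bash
python3 -m crank '{"offset":[[0.05,0.03,0],[0.1,0,0],[0.1,0,0],[0.1,0,0],[0,0,0]],"twist":[[0,0,-0.0055],[0,0,0],[0,0,0],[0,0,0],[0,0,0]]}'
python3 -m crank '{"offset":[[0.03,0,0],[0.03,0,0],[0.02,0,0],[0.02,0,0],[0,0,0]],"twist":[[0,0,0],[0,0,0],[0,0,0],[0,0,0],[0,0,0]]}'
python3 -m crank '{"offset":[[0.015,0,0],[0.015,0,0],[0.01,0,0],[0,0,0]],"twist":[[0,0,0],[0,0,0],[0,0,0],[0,0,0]]}'
python3 m.py
```

```text
t: 6.75
ee_pos: [0.5439, -0.2185, 0.0595]
tool_rot: [3.136, -0.142, 0.009]
force: [0.5, -0.5, -0.1]
gripper_width: 0.0853
grasp_force: 0.0
t: 7.25
ee_pos: [0.5589, -0.2194, 0.0574]
tool_rot: [3.138, -0.143, -0.002]
force: [-9.3, -1.6, 13.5]
gripper_width: 0.0853
grasp_force: 4.1
t: 7.65
ee_pos: [0.5665, -0.2199, 0.0574]
tool_rot: [-3.138, 0.143, 0.003]
force: [-11.3, 1.7, 14.5]
gripper_width: 0.0852
grasp_force: 4.2
scene [ 0.666 -0.225] [0.133 0.175] 84.74 stop frame x,y mm: [[-177.0, -257.0], [-2.0, -257.0], [-2.0, -124.0], [-177.0, -124.0]]
side [ 0.678 -0.228] [0.132 0.195] 85.94 stop frame x,y mm: [[-173.0, -260.0], [22.0, -256.0], [19.0, -125.0], [-176.0, -129.0]]
```

```bash
python3 -m crank '{"offset":[[0,0,-0.02],[0.01,0,0],[0,0,0]],"twist":[[0,0,0],[0,0,0],[0,0,0]]}'
python3 -m crank '{"offset":[[0.01,0,0],[0,0,0]],"twist":[[0,0,0],[0,0,0]]}'
python3 m.py
```

```text
t: 8.05
ee_pos: [0.5694, -0.2201, 0.0608]
tool_rot: [-3.138, 0.143, 0.001]
force: [-6.4, 0.8, 4.4]
gripper_width: 0.0854
grasp_force: 2.9
t: 8.25
ee_pos: [0.5698, -0.2199, 0.0605]
tool_rot: [-3.137, 0.143, 0.006]
force: [-17.1, -0.6, 10.7]
gripper_width: 0.0854
grasp_force: 7.9
scene [ 0.669 -0.225] [0.134 0.174] 84.85 stop frame x,y mm: [[-172.0, -257.0], [1.0, -257.0], [1.0, -123.0], [-173.0, -123.0]]
side [ 0.679 -0.229] [0.131 0.193] 86.32 stop frame x,y mm: [[-170.0, -261.0], [22.0, -256.0], [19.0, -125.0], [-174.0, -130.0]]
```

The force rises while the tool hardly advances, so the box has reached the stop. One more nudge to confirm, then I retreat.

```bash
python3 -m crank '{"offset":[[0.01,0,0],[0,0,0]],"twist":[[0,0,0],[0,0,0]]}'
python3 -m crank '{"offset":[[-0.05,0,0],[-0.15,0,0],[-0.25,0,0],[0,0,-0.25],[0,0,-0.25]],"twist":[[0,0,0],[0,0,0],[0,0,0],[0,0,0],[0,0,0]]}'
python3 -m crank '{"offset":[[0,0,0],[0,0,0],[0,0,0]],"twist":[[0,0,0],[0,0,0],[0,0,0]]}'
python3 m.py
python3 - <<'E'
from h import *
cv2.imwrite("pics/s4.png",arm.camera("side")["img"][130:420,180:480].repeat(2,0).repeat(2,1))
E
```

```text
t: 8.55
ee_pos: [0.5697, -0.2198, 0.0603]
tool_rot: [-3.137, 0.143, 0.012]
force: [-28.2, -1.5, 18.0]
gripper_width: 0.0854
grasp_force: 13.9
t: 9.05
ee_pos: [0.4813, -0.2113, 0.1604]
tool_rot: [-3.136, 0.144, 0.006]
force: [2.6, -0.3, 0.3]
gripper_width: 0.0854
grasp_force: 0.0
t: 9.35
ee_pos: [0.4839, -0.2121, 0.1599]
tool_rot: [-3.138, 0.143, 0.0]
force: [-0.8, 0.4, 0.3]
gripper_width: 0.085
grasp_force: 0.0
scene [ 0.669 -0.225] [0.134 0.175] 84.74 stop frame x,y mm: [[-174.0, -257.0], [1.0, -257.0], [1.0, -123.0], [-174.0, -123.0]]
side [ 0.668 -0.227] [0.131 0.176] 85.5 stop frame x,y mm: [[-174.0, -259.0], [2.0, -257.0], [0.0, -126.0], [-176.0, -128.0]]
```

View pics/s4.png

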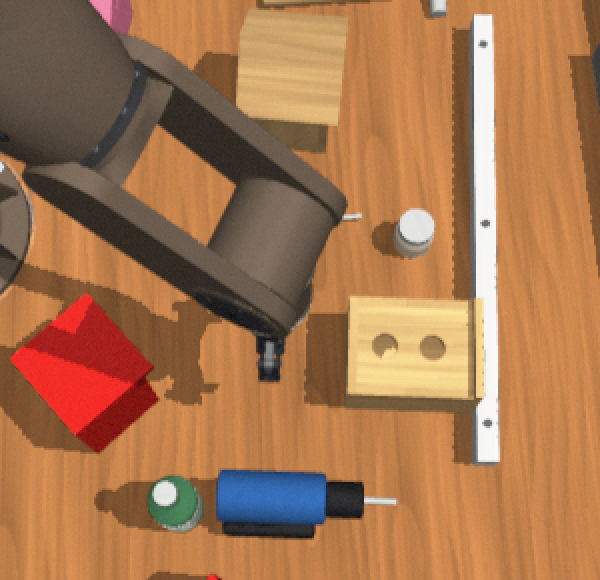

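The box lies flat with its holes up at (385,347) and (433,348), and its roof is square against the stop. The gable box, jar, drill and bottle have not moved, and the arm is clear.

```bash
python3 -c "
from workcell import arm
print(arm.close_job())"
```

```text
the job is handed in; nothing more can be done
None
```

The flat-roofed box now lies on its back, holes up, with its roof square against the bench stop (within about 2 mm by camera); nothing else visibly moved, and I handed the job in at about 9.5 s of the 45 s limit, with no verdict returned.

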